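# Bring the lab jack up under the display-board carrier

## Robot

A 7-joint arm with a two-finger parallel gripper is mounted at the origin on the work surface. World frame = base frame: x ahead of the robot, y to its left, z up, the work surface at z = 0. Lengths are in mm, angles in rad, forces in N, time in s.
With the tool pointing down it reaches from about 425 to 875 mm from the base axis. Payload 8.4 kg.
Tool frame: the origin (TCP) lies midway between the tips of the shut fingers; the grasp point (between the pads) lies 19 mm behind it; z points along the fingers, y is the line along which they close (so a half turn about z gives the same grasp; the last joint's range is limited). The gripper opens to 87 mm and grips with 3 to 60 N. Pads are 19 mm wide; open, the fingers measure 117 mm over their backs; the gripper's body (75 mm by 190 mm) begins 51 mm behind the grasp point.
Start: joints at [-1.209, 0.333, 0.04, 1.465, -0.013, 1.343, -0.059], TCP at [289.029, 582.173, 222.546] pointing down, gripper open.
Joint ranges: [-2.58, 2.58], [-0.38, 2.09], [-1.3, 1.39], [0.25, 2.4], [-1.5, 4.64], [0.08, 2.09], [-2.65, 2.65]. Speed limits (rad/s): [2.22, 2.22, 2.79, 2.79, 3.14, 3.14, 3.14].

## Interface

Orientations are given as a rotation vector (axis times angle).
In Python, from bench import telemetry, imaging, manip gives the robot as it stands.
- The arm moves only by the tool apply_moves, never from a script. Its argument "steps" is one flat list of numbers, 7 for each row, row after row: the turn, a rotation vector about the tool's x, y, z in degrees, then the shift along the tool's x, y, z in cm, then the opening, from 0 (shut) to 1 (fully open). A call has 1 to 10 rows; each row shifts and turns the commanded pose from where the row before left it, along the tool's axes as they then stand; what a row does not reach is not made up. A row lasts 1/8 s, in which the tool goes at most 62.5 mm and 10.7 degrees, less where a joint would pass 70% of its speed; a pose out of reach is approached as far as the arm can. A call is refused whole if a number of a shift passes 6.25 or a number of a turn 10.7, either way. A call with a gripper value outside its range is refused whole. The fingers move at their own pace and stop on an object; "newtons" is the grip in N (left out, the last holds). Time passes only in rows, so rows that do not move let the fingers close. It gives the time, the measured TCP pose, the force, the opening and the grip force at its end, in the units of the state.
- telemetry.sense(): the state, without advancing time (a new reading comes with each control period).
- imaging.get_image(name): name is "side" or "top"; returns a dict with "image" (420x560x3 uint8, red, green, blue), "depth" (420x560 float32, mm along the optical axis (not along the pixel's ray), 0 where there is no reading), "intrinsics" (3x3 intrinsics, pixels), "distortion" ([k1, k2, p1, p2, k3] as OpenCV has them; the pictures are not rectified), "world_from_camera" (4x4, takes a point from camera to world coordinates). Camera axes: x right, y up, looking along -z (the intrinsics and any distortion apply to the point x, -y, -z); pixel columns grow to the right and rows downward; lengths in mm; the calibration is good to about 2 mm. A picture is of the moment at which its call begins.
- manip.close_job(): hands the job in; it is judged then, once.
The state is a dict: "time_s": time; "joint_pos": joint angles; "dq": joint speeds; "effort": joint torques, N m; "tcp_pos": TCP position; "tool_rot": TCP orientation; "force": force on the tool from outside, world axes, zero at the start; "torque": the same for the moment, N m; "finger_gap": finger opening in mm; "grasp_force": force on a finger pad.
Only numpy, scipy, OpenCV 4.12 (cv2) and the standard library are available. Lean on these libraries where they do the work, as an engineer would, in place of code of your own. Each camera call takes 0.05 s, during which the arm holds its last target. There are 200 camera calls.

## Task

A black carrier with a panel of display boards lies across two side rails, and a scissor lab jack stands under its middle. Turn the black knob of that jack clockwise until its platform just touches the underside of the carrier, without noticeably lifting or shifting the carrier, then let go of the knob. Leave the other, idle jack as it is.

Things in the scene. Friction and masses are not known exactly. Their poses are not given: they have to be found in the camera images.
- jack_grip (a point): On the vertical axis of the knob to turn, 106 mm above the table: upright black bar 56 mm long, 16 thick, 40 high, top 20 mm above this point, on a 48 mm disc whose top is 21 mm below it. x: along the bar; z: up. Clockwise from above raises the platform 20 mm per rad; 0.5 to 1.3 rad are needed, 1.5 are free, about 0.2 N m; it stays where left. It is 150 mm from the platform's centre.
- jack_top (a point): Centre of the top face of that jack's platform, an aluminium plate 130 x 90 mm (x by y) that moves straight up and down on steel scissor links, the knob on its -x side. 130 to 135 mm above the table at the start. It reaches 3 to 27 mm beyond the carrier's two long edges, so its rim can be seen from above.
- carrier: Black carrier plate 100 x 220 x 6 mm (x, y, z), with a green panel and three displays 16 mm high in all, 0.2 kg, its ends lying loose on two aluminium side rails above the jack. Origin: centre of its underside, 146 to 154 mm above the table at the start, within 17 mm of the platform's centre seen from above. z: up.
- idle_top (a point): Centre of the platform's top face of the idle jack, identical to the other but with nothing above it. It stands on the other side of the robot's centre line; leave it and its knob alone.

How it is judged:
By the outcome, as a careful person would: the job done as asked, in the order asked, and still so for the second after the job is handed in, with the robot touching nothing.
It also fails if it takes over 29 s, if anything falls off the work surface, if the arm or the gripper's body presses on something with over 40 N, if the wrist force passes 120 N, or if a joint passes its speed limit or range.

## Working session

There is one attempt and no reset: what is moved stays moved. The work goes in short steps, Python scripts to look and compute and a tool call to move; the robot and the scene stay as the last step left them, time stands still between calls to the robot, and variables do not carry over. Pictures are saved under pics/ and viewed, at most 10 in all, crops included, and the job is handed in when it is done.

Besides the shell and the picture viewer there is one more tool, called after "Call:" by a JSON object that holds its "fn" and its "kwargs", one argument or row to a line. apply_moves: Moves the arm, as the interface text tells. Its arguments: {"type":"object","properties":{"steps":{"type":"array"},"newtons":{"type":"number"}},"required":["steps"]}

```bash
mkdir -p pics; cat > h.py <<'E'
import numpy as np, cv2
from bench import telemetry, imaging, manip
def cap(n):
    d=imaging.get_image(n); np.savez(f'{n}.npz',**{k:np.asarray(v) for k,v in d.items()}); return d
def load(n): return np.load(f'{n}.npz')
def w(d,u,v,z=None,depth=None):
    """pixel -> world, at plane height z or by depth"""
    p=cv2.undistortPoints(np.array([[[u,v]]],float),d['intrinsics'],d['distortion'])[0,0]
    r=np.array([p[0],-p[1],-1.]); T=d['world_from_camera']
    if z is not None:
        R=T[:3,:3]@r; return T[:3,3]+R*(z-T[2,3])/R[2]
    dp=d['depth'][int(round(v)),int(round(u))] if depth is None else depth
    return T[:3,:3]@(r*dp)+T[:3,3]
E
python3 - <<'E'
from h import *
for n in('top','side'):
    d=cap(n); cv2.imwrite(f'pics/{n}0.png',d['image'][:,:,::-1]); print(n,d['world_from_camera'].round(2).tolist(),d['intrinsics'].tolist())
print(telemetry.sense())
E
```

```text
top [[0.02, 1.0, -0.07, 497.47], [-1.0, 0.02, 0.01, -6.8], [0.01, 0.07, 1.0, 958.39], [0.0, 0.0, 0.0, 1.0]] [[426.4790518955346, 0.0, 284.72720612136925], [0.0, 426.4790518955346, 203.55284774223526], [0.0, 0.0, 1.0]]
side [[0.97, 0.17, -0.15, 438.56], [-0.23, 0.78, -0.59, -484.51], [0.02, 0.61, 0.8, 762.71], [0.0, 0.0, 0.0, 1.0]] [[466.4599746050467, 0.0, 267.8347450381006], [0.0, 466.4599746050467, 209.40586442546754], [0.0, 0.0, 1.0]]
{'time_s': 0.1, 'joint_pos': array([-1.20921257,  0.33385505,  0.03985734,  1.46620116, -0.01337672,
        1.34334233, -0.05851321]), 'dq': array([ 0.00086106, -0.00125211,  0.0005093 , -0.00071615,  0.0008949 ,
       -0.00147848,  0.00072204]), 'effort': array([ 2.49077944e-03, -6.57808757e+01,  1.33966003e+00, -4.04703569e+01,
       -5.96396020e-02,  4.12172580e-02,  4.95844586e-05]), 'tcp_pos': array([288.84569012, 581.79252674, 221.72948565]), 'tool_rot': array([-7.17370883e-01, -3.05835076e+00,  2.39148288e-03]), 'force': array([ 0.54892845, -0.33895472, -0.66308252]), 'torque': array([-0.00062649, -0.01555091,  0.01383432]), 'grasp_force': 0.0, 'finger_gap': 87.10066092603708}
```

View pics/top0.png

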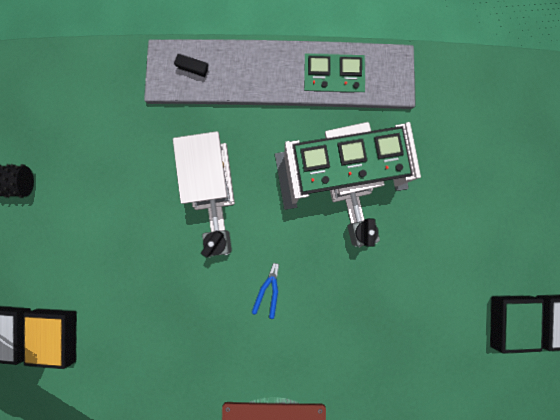

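View pics/side0.png

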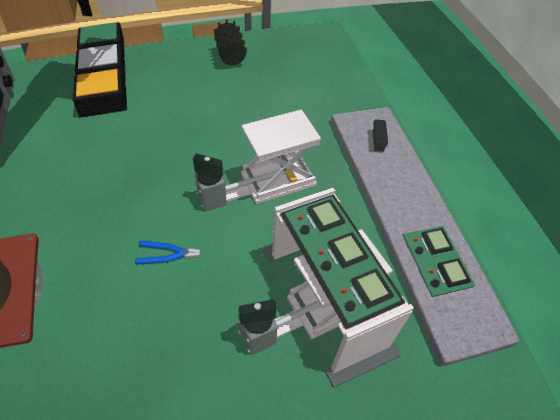

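The top view shows the carrier around (352,160), the jack's knob around (367,232), and the idle jack at (203,168). I'll enlarge both views around the knob and carrier.

```bash
python3 - <<'E'
from h import *
t=load('top')['image'][110:260,265:435,::-1]; s=load('side')['image'][180:390,220:420,::-1]
cv2.imwrite('pics/t1.png',cv2.resize(t,None,fx=4,fy=4,interpolation=cv2.INTER_CUBIC)[:600,:800])
cv2.imwrite('pics/s1.png',cv2.resize(s,None,fx=2.8,fy=2.8,interpolation=cv2.INTER_CUBIC))
d=load('top'); D=d['depth']
# height map points near knob: top of bar z>115
P=np.array([w(d,u,v) for v in range(205,260) for u in range(335,395) if D[v,u]>0])
m=(P[:,2]>116)&(P[:,2]<136); Q=P[m]
print(len(Q),Q.mean(0)); q=Q[:,:2].astype(np.float32); print(cv2.minAreaRect(q), np.histogram(P[:,2],bins=np.arange(0,160,10)))
E
```

```text
253 [ 502.17901967 -185.95886942  123.0836236 ]
((502.5662841796875, -186.4381866455078), (55.30775451660156, 16.53121566772461), 0.48606541752815247) (array([645,  27,  93,  33,  19,  21,  32, 100, 170,  26,  27,  40, 236,
         0,   0]), array([  0,  10,  20,  30,  40,  50,  60,  70,  80,  90, 100, 110, 120,
       130, 140, 150]))
```

View pics/t1.png

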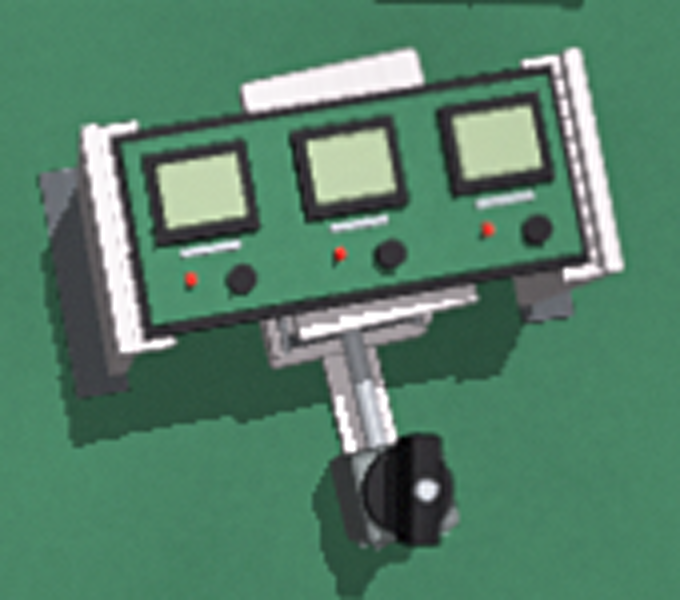

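View pics/s1.png

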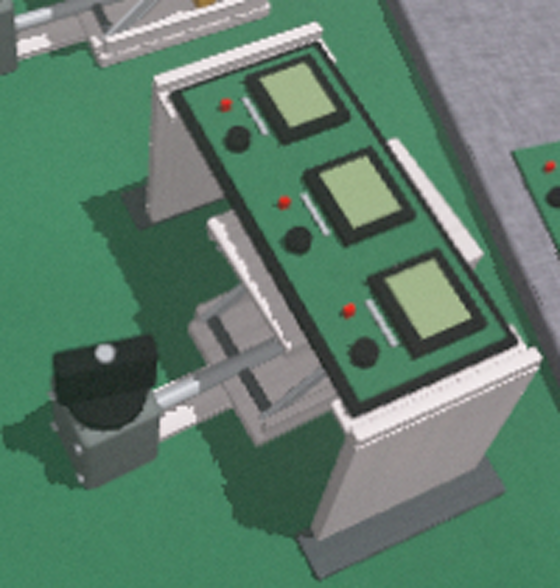

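The bar's top is at about (502.5, −186.4), along world x, which fits its 55×16 mm size. Next I'll measure the platform, carrier and rails.

```bash
python3 - <<'E'
from h import *
d=load('top'); s=load('side')
def patch(d,x0,y0,x1,y1,o=0):
    P=np.array([w(d,u,v) for v in range(y0,y1) for u in range(x0,x1) if d['depth'][v,u]>0]); return P.mean(0).round(1),P.std(0).round(2)
f=lambda x,y:(265+x/4,110+y/4); g=lambda x,y:(220+x/2.8,180+y/2.8)
print('dot',w(d,*f(427,489),z=126))
print('bar rim corners',[w(d,*f(*p),z=126)[:2].round(1) for p in((412,434),(441,434),(441,545),(410,545))])
print('plat far rim depth',w(d,*f(330,80)),w(d,*f(280,95)),w(d,*f(400,65)))
print('plat near rim depth',w(d,*f(390,318)),w(d,*f(440,308)),w(d,*f(340,328)))
print('plat corners z132',[w(d,*f(*p),z=132).round(1)[:2] for p in((242,85),(415,48),(475,297),(300,335))])
print('carrier corners',[w(d,*f(*p),z=156).round(1)[:2] for p in((118,138),(550,68),(588,258),(150,335))])
print('panel',[w(d,*f(*p)).round(1) for p in((275,180),(275,250),(420,160),(425,220))])
print('displays',[w(d,*f(*p)).round(1) for p in((205,190),(350,165),(500,140))])
print('rails top',[w(d,*f(*p)).round(1) for p in((95,160),(115,280),(130,345),(580,90),(608,260),(595,180))])
print('side plat far rim',[w(s,*g(*p)).round(1) for p in((420,190),(440,205),(455,228))],'near',[w(s,*g(*p)).round(1) for p in((225,235),(250,275),(275,320))])
print('side panel',[w(s,*g(*p)).round(1) for p in((300,130),(350,250),(300,270))])
print('dot side', w(s,*g(105,353)))
E
```

```text
dot [ 501.97705046 -186.87962433  126.        ]
bar rim corners [array([ 528.8, -179.2]), array([ 529.1, -193.6]), array([ 474.7, -194.1]), array([ 474.4, -178.7])]
plat far rim depth [ 703.13806695 -136.51040709  132.05680786] [ 694.58688051 -111.51414812  133.27259608] [ 711.45679593 -171.29024745  133.2958653 ]
plat near rim depth [ 596.15064187 -186.6512482    29.20699125] [ 605.39513709 -220.62827878    1.84424251] [ 579.71600031 -141.99693658  132.71598709]
plat corners z132 [array([699.4, -92.8]), array([ 720.7, -179.1]), array([ 596.5, -209. ]), array([ 575.9, -122.5])]
carrier corners [array([666.3, -31.2]), array([ 706.5, -240.5]), array([ 613.8, -258.4]), array([572.2, -48. ])]
panel [array([ 648.1, -106.8,  153.8]), array([ 613.8, -106.7,  157.4]), array([ 659.4, -176.6,  155.1]), array([ 630.2, -178.8,  156. ])]
displays [array([640.2, -72.2, 166.3]), array([ 654.2, -141. ,  164.9]), array([ 668.4, -213.3,  164.3])]
rails top [array([655.4, -20.4, 155.8]), array([597.6, -30.9, 159. ]), array([567.3, -38.6, 155. ]), array([ 695.9, -255. ,  156.8]), array([ 613.4, -268.9,  154.1]), array([ 652.2, -262.7,  154.5])]
side plat far rim [array([ 699.3, -132.3,  135.7]), array([ 707.5, -143.8,  134.5]), array([ 710.8, -159.7,  133.6])] near [array([ 582.3, -135.2,  133.6]), array([ 588.7, -163.1,  134.4]), array([ 594.5, -192. ,  133.5])]
side panel [array([635.4, -94.2, 162.3]), array([ 640.5, -171.1,  155.4]), array([ 610.6, -176.7,  155.2])]
dot side [ 502.48687138 -186.8108081   124.86402034]
```

Measured values:
- **Knob:** axis at (502, −186.5). It is 150.3 mm from the platform centre at (648, −151), which matches the given 150.
- **Gap:** about 16 mm, so roughly 0.8 rad of turning.
- **Grasp height:** gripping at z≈116 puts the gripper body at 167, clear of the displays at 165.

Now I'll move toward the knob.

Call:
{"fn": "apply_moves", "kwargs": {
  "steps": [0,0,-8.7,0,0,0,1,0,0,-8.7,0,0,0,1,0,0,-8.7,0,0,0,1,0,0,0,-2.7,-5.4,0,1,0,0,0,-2.7,-5.4,0,1,0,0,0,-2.7,-5.4,0,1,0,0,0,-2.7,-5.4,0,1,0,0,0,-2.7,-5.4,0,1,0,0,0,-2.7,-5.4,0,1,0,0,0,-2.7,-5.4,0,1]
}}

```text
time_s: 1.35
tcp_pos: [476.4, 201.2, 222.4]
tool_rot: [-0.008, -3.141, -0.0]
force: [0.3, 1.7, 0.5]
finger_gap: 87.3
grasp_force: 0.0
```

Call:
{"fn": "apply_moves", "kwargs": {
  "steps": [0,0,0,-0.35,-5.5,0,1,0,0,0,-0.35,-5.5,0,1,0,0,0,-0.35,-5.5,0,1,0,0,0,-0.35,-5.5,0,1,0,0,0,-0.35,-5.5,0,1,0,0,0,-0.35,-5.5,0,1,0,0,0,-0.35,-5.5,0,1,0,0,0,0,0,0,1,0,0,0,0,0,0,1]
}}

```text
time_s: 2.48
tcp_pos: [498.3, -181.5, 222.2]
tool_rot: [-0.009, -3.141, -0.001]
force: [-0.2, 0.7, -0.9]
finger_gap: 87.0
grasp_force: 0.0
```

Call:
{"fn": "apply_moves", "kwargs": {
  "steps": [0,0,0,-0.37,-0.5,2.5,1,0,0,0,0,0,4.0,1,0,0,0,0,0,3.0,1,0,0,0,0,0,2.0,1,0,0,0,0,0,1.0,1,0,0,0,0,0,0,1,0,0,0,0,0,0,1]
}}

```text
time_s: 3.35
tcp_pos: [502.8, -186.8, 98.4]
tool_rot: [0.008, 3.14, -0.0]
force: [-0.4, 0.6, 0.1]
finger_gap: 87.2
grasp_force: 0.0
```

```bash
python3 - <<'E'
from h import *
s=cap('side'); cap('top')
cv2.imwrite('pics/s2.png',cv2.resize(s['image'][180:390,200:420,::-1],None,fx=2.8,fy=2.8,interpolation=cv2.INTER_CUBIC))
E
```

```text
(no output)
```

View pics/s2.png

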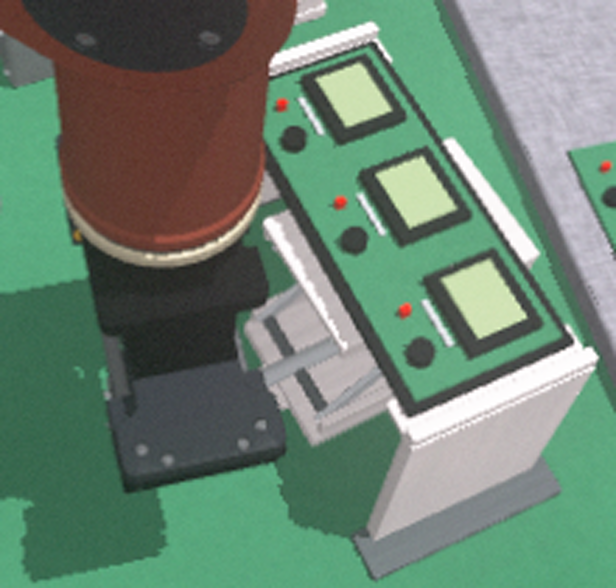

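The gripper straddles the knob, and the side camera still sees the platform's near rim and the far rim. I'll close on the bar.

Call:
{"fn": "apply_moves", "kwargs": {
  "steps": [0,0,0,0,0,0,0,0,0,0,0,0,0,0,0,0,0,0,0,0,0,0,0,0,0,0,0,0,0,0,0,0,0,0,0,0,0,0,0,0,0,0,0,0,0,0,0,0,0],
  "newtons": 30
}}

```text
time_s: 4.32
tcp_pos: [502.1, -187.0, 97.6]
tool_rot: [-0.008, -3.141, 0.0]
force: [0.3, 0.2, 0.5]
finger_gap: 25.1
grasp_force: 0.0
```

Call:
{"fn": "apply_moves", "kwargs": {
  "steps": [0,0,0,0,0,0,0,0,0,0,0,0,0,0,0,0,0,0,0,0,0]
}}

```text
time_s: 4.7
tcp_pos: [502.2, -186.3, 97.6]
tool_rot: [-0.007, -3.141, -0.001]
force: [-1.1, 4.1, 3.1]
finger_gap: 15.4
grasp_force: 30.0
```

```bash
cat >> h.py <<'E'
import sys
def meas(tag):
    """mean heights by small polygons in the side view: near platform rim, panel patches; averaged over frames"""
    F=[cap('side') for _ in range(3)]; d=F[0]; D=np.median([f['depth'] for f in F],0)
    T=d['world_from_camera']
    v,u=np.mgrid[0:420,0:560]; p=cv2.undistortPoints(np.stack([u.ravel(),v.ravel()],1)[:,None].astype(float),d['intrinsics'],d['distortion'])[:,0]
    P=(np.c_[p[:,0],-p[:,1],-np.ones(len(p))]*D.reshape(-1,1))@T[:3,:3].T+T[:3,3]
    P[D.ravel()==0]=np.nan
    a=np.array([.972,.236]); b=np.array([-.236,.972]); c=np.array([648,-151.])
    X=(P[:,:2]-c)@a; Y=(P[:,:2]-c)@b; Z=P[:,2]
    im=d['image'].reshape(-1,3).astype(int)
    white=(im.min(1)>150)
    def st(m): m=m&np.isfinite(Z); return (round(float(np.median(Z[m])),2),int(m.sum())) if m.any() else None
    print(tag,'near',st((X>-64)&(X<-55)&(abs(Y)<40)&(Z>125)&(Z<152)&white),'far',st((X>52)&(X<64)&(abs(Y)<40)&(Z>125)&(Z<158)&white),
      'panel',st((im[:,1]-im[:,0]>25)&(im[:,1]>60)&(abs(X)<40)&(abs(Y)<90)&(Z>145)&(Z<168)))
    for n,y0,y1 in(('L',70,105),('R',-105,-70)): print('  ',n,st((im[:,1]-im[:,0]>25)&(abs(X)<45)&(Y>y0)&(Y<y1)&(Z>145)&(Z<168)))
    cv2.imwrite(f'pics/m_{tag}.png',d['image'][180:390,200:420,::-1])
    return d
E
python3 -c "
from h import *
meas('a0'); print(telemetry.sense()['time_s'])"
```

```text
a0 near (133.48, 278) far (133.37, 236) panel (155.96, 2519)
   L (155.95, 305)
   R (155.83, 525)
4.85
```

Gripped (15.4 mm, 30 N). Both platform rims read z=133.4. I'll turn it 28° clockwise.

Call:
{"fn": "apply_moves", "kwargs": {
  "steps": [0,0,4,0,0,0,0,0,0,6,0,0,0,0,0,0,6,0,0,0,0,0,0,6,0,0,0,0,0,0,4,0,0,0,0,0,0,2,0,0,0,0,0,0,0,0,0,0,0,0,0,0,0,0,0,0]
}}

```text
time_s: 5.85
tcp_pos: [502.1, -186.5, 97.6]
tool_rot: [-0.767, -3.046, -0.001]
force: [-1.1, 5.7, 2.3]
finger_gap: 15.3
grasp_force: 30.0
```

```bash
python3 -c "
from h import *
meas('a1'); print(telemetry.sense())"
```

```text
a1 near (143.25, 281) far (143.12, 304) panel (155.94, 2520)
   L (156.01, 293)
   R (155.84, 523)
{'time_s': 6.0, 'joint_pos': array([-0.33533584,  0.24095973,  0.69433348,  1.92070681, -0.17843067,
        1.04161198,  1.51274847]), 'dq': array([-0.00053916,  0.00038546, -0.00064836, -0.00153485,  0.00128094,
       -0.00099866,  0.00124195]), 'effort': array([ 2.34657526e+00, -4.12051070e+01,  8.62400383e+00, -3.53766310e+01,
        1.31381381e+00, -1.15197469e+00,  6.30752402e-03]), 'tcp_pos': array([ 502.15479121, -186.52115377,   97.58600992]), 'tool_rot': array([-7.67302056e-01, -3.04612731e+00, -8.66966702e-04]), 'force': array([-0.93257676,  4.85610147,  3.06677137]), 'torque': array([ 1.13002109,  0.38920644, -0.01751457]), 'grasp_force': 30.0004380941391, 'finger_gap': 15.733861469349867}
```

The platform rose 9.8 mm for 28°, as expected, and the carrier hasn't moved. I'll go 12° more.

Call:
{"fn": "apply_moves", "kwargs": {
  "steps": [0,0,4,0,0,0,0,0,0,4,0,0,0,0,0,0,3,0,0,0,0,0,0,1,0,0,0,0,0,0,0,0,0,0,0,0,0,0,0,0,0,0]
}}

```text
time_s: 6.75
tcp_pos: [502.1, -186.6, 97.6]
tool_rot: [-1.081, -2.949, -0.001]
force: [-1.1, 5.3, 3.4]
finger_gap: 15.5
grasp_force: 30.0
```

```bash
python3 -c "
from h import *
s=meas('a2'); print(telemetry.sense()['force'])
cv2.imwrite('pics/s3.png',cv2.resize(s['image'][220:370,270:420,::-1],None,fx=4,fy=4,interpolation=cv2.INTER_CUBIC))"
```

```text
a2 near (147.37, 224) far (147.32, 310) panel (155.93, 2461)
   L (155.83, 300)
   R (155.87, 518)
[-1.5349837   4.83937794  3.08591154]
```

View pics/s3.png

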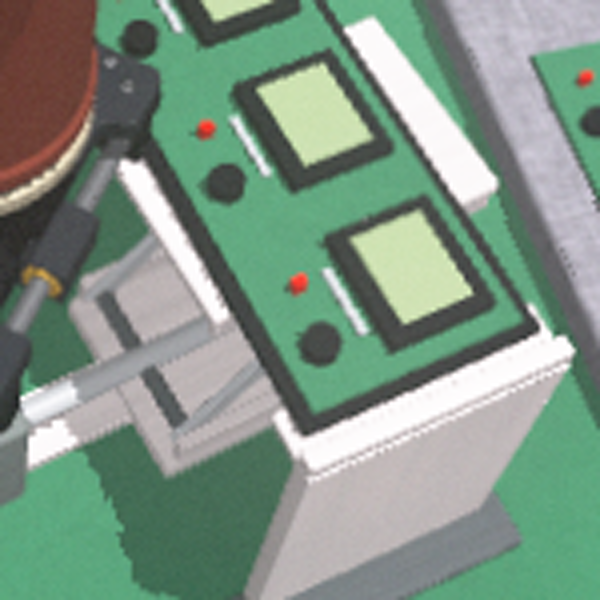

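The picture shows the platform rim close under the carrier, the gripper's corner hovering over its near edge at (120,110), and the carrier unmoved. I'll use small steps from here.

Call:
{"fn": "apply_moves", "kwargs": {
  "steps": [0,0,1.5,0,0,0,0,0,0,1,0,0,0,0,0,0,0,0,0,0,0,0,0,0,0,0,0,0]
}}

```text
time_s: 7.4
tcp_pos: [502.1, -186.5, 97.6]
tool_rot: [-1.145, -2.925, -0.001]
force: [-1.4, 4.4, 3.5]
finger_gap: 15.8
grasp_force: 30.0
```

```bash
python3 -c "
from h import *
s=meas('a3')"
```

```text
a3 near (148.18, 207) far (148.21, 309) panel (156.3, 2468)
   L (156.31, 306)
   R (156.2, 520)
```

Call:
{"fn": "apply_moves", "kwargs": {
  "steps": [0,0,1,0,0,0,0,0,0,0,0,0,0,0,0,0,0,0,0,0,0]
}}

```text
time_s: 7.92
tcp_pos: [502.1, -186.5, 97.6]
tool_rot: [-1.171, -2.915, -0.001]
force: [-1.7, 5.2, 2.9]
finger_gap: 15.5
grasp_force: 30.0
```

```bash
python3 -c "
from h import *
s=meas('a4'); print(telemetry.sense()['force'],telemetry.sense()['time_s'])"
```

```text
a4 near (148.55, 198) far (148.47, 307) panel (156.65, 2462)
   L (156.64, 302)
   R (156.58, 516)
[-0.96956595  5.76775644  3.29540737] 8.075
```

Contact came at platform z≈147.8, and the carrier is now lifted about 0.7 mm. I'll turn back 1.6° so it is just touching.

Call:
{"fn": "apply_moves", "kwargs": {
  "steps": [0,0,-1.6,0,0,0,0,0,0,0,0,0,0,0,0,0,0,0,0,0,0]
}}

```text
time_s: 8.45
tcp_pos: [502.1, -186.5, 97.6]
tool_rot: [-1.13, -2.931, -0.001]
force: [-1.0, 5.6, 3.6]
finger_gap: 16.0
grasp_force: 30.0
```

```bash
python3 -c "
from h import *
s=meas('a5')"
```

```text
a5 near (147.97, 213) far (147.91, 306) panel (156.11, 2456)
   L (156.18, 307)
   R (156.0, 524)
```

The carrier is lifted only about 0.17 mm, so it's touching. I'll release and rise straight up.

Call:
{"fn": "apply_moves", "kwargs": {
  "steps": [0,0,0,0,0,0,0.6,0,0,0,0,0,0,0.6,0,0,0,0,0,0,0.6,0,0,0,0,0,0,0.6,0,0,0,0,0,-2,0.6,0,0,0,0,0,-4,0.6,0,0,0,0,0,-5,0.6,0,0,0,0,0,-2,0.6,0,0,0,0,0,0,0.6,0,0,0,0,0,0,0.6]
}}

```text
time_s: 9.85
tcp_pos: [501.7, -186.7, 226.5]
tool_rot: [-1.13, -2.93, 0.0]
force: [0.2, -0.9, -0.1]
finger_gap: 52.3
grasp_force: 0.0
```

```bash
python3 -c "
from h import *
s=meas('a6'); print(telemetry.sense()['time_s'])
cv2.imwrite('pics/s4.png',cv2.resize(s['image'][180:390,200:420,::-1],None,fx=2.8,fy=2.8,interpolation=cv2.INTER_CUBIC))"
```

```text
a6 near (148.05, 262) far (147.9, 307) panel (156.11, 2446)
   L (156.17, 129)
   R (156.01, 520)
10.0
```

View pics/s4.png

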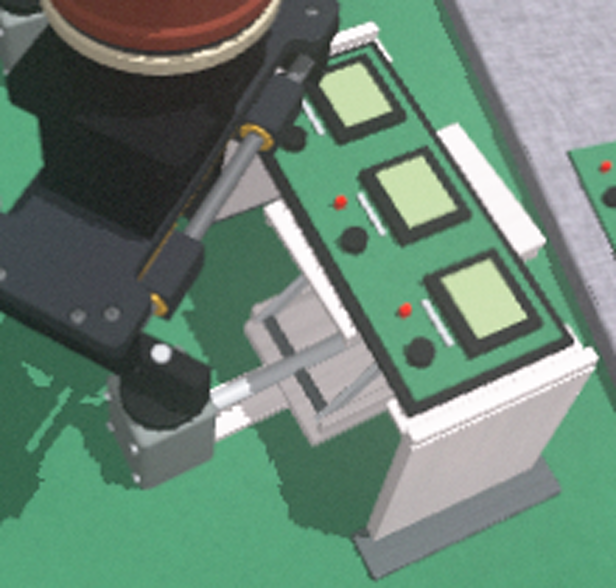

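The knob at (160,370) is free and the gripper is clear above it. The platform sits against the carrier, and the carrier hasn't shifted. I'll hand it in.

```bash
python3 -c "
from h import *
print(manip.close_job())"
```

```text
the job is handed in; nothing more can be done
None
```

The job is handed in at about 10 s: the jack's platform just touches the carrier, which sits about 0.2 mm up with no visible shift (I overshot to about 0.7 mm and turned back); the knob is released and the idle jack was not touched.

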